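Park and catch the sealer's bifold guard

ROBOT

A 6-joint arm with a two-finger parallel gripper is mounted at the origin on the work surface. World frame = base frame: x ahead of the robot, y to its left, z up, the work surface at z = 0. Lengths are in m, angles in degrees, forces in N, time in s.
With the tool pointing down it reaches from about 0.3 to 0.75 m from the base axis. Payload 8.5 kg.
Tool frame: the origin (TCP) lies on the centre line of the jaws, within the pads' length; the fingertips stand 25 mm ahead of it and the grasp point (between the pads) lies 6 mm ahead of it; z points along the fingers, y is the line along which they close (so a half turn about z gives the same grasp; the last joint's range is limited). The gripper opens to 85 mm and grips with 20 to 120 N. Pads are 22 mm wide; open, the fingers measure 114 mm over their backs; the gripper's body (76 mm by 85 mm) begins 54 mm behind the grasp point. The pads swing forward as they close: fully open they stand 13 mm farther back than shut.
Start: joints at [-85.216, 21.807, 74.336, -0, 83.858, -12.336], TCP at [0.162, -0.526, 0.256] pointing down, gripper open.
Joint ranges: [-178.18, 178.18], [-50.72, 133.34], [12.68, 142.11], [-81.47, 261.47], [9.98, 163.14], [-165.26, 165.26]. Speed limits (degrees/s): [136.94, 136.94, 180, 180, 180, 180].

INTERFACE

Orientations are given as a 3x3 rotation matrix whose columns are the frame's x, y, z axes.
In Python, from rig import telemetry, optics, env gives the robot as it stands.
- The arm moves only by the tool send_rows, never from a script. Its argument "deltas" is a list that holds one entry, the list of rows, each a list of 7 numbers: the shift along the tool's x, y, z in m, then the turn, a rotation vector about the tool's x, y, z in rad, then the opening, from -1 (shut) to 1 (fully open), so that 0 is half open. In form: [[[x, y, z, ax, ay, az, grip], ...]]. A call has 1 to 12 rows; each row shifts and turns the commanded pose from where the row before left it, along the tool's axes as they then stand; what a row does not reach is not made up. A row lasts 1/8 s, in which the tool goes at most 62.5 mm and 10.7 degrees, less where a joint would pass 70% of its speed; a pose out of reach is approached as far as the arm can. A call is refused whole if a number of a shift passes 0.0625 or a number of a turn 0.188, either way. A call with a gripper value outside its range is refused whole. The fingers move at their own pace and stop on an object; "squeeze" is the grip in N (left out, the last holds). Time passes only in rows, so rows that do not move let the fingers close. It gives the time, the measured TCP pose, the force, the opening and the grip force at its end, in the units of the state.
- telemetry.observe(): the state, without advancing time (a new reading comes with each control period).
- optics.get_image(name): name is "scene" or "top" or "wrist"; returns a dict with "image" (480x640x3 uint8, red, green, blue), "range_z" (480x640 float32, m along the optical axis (not along the pixel's ray), 0 where there is no reading), "K" (3x3 intrinsics, pixels), "rvec" (rotation vector, rad) and "tvec" (3), from world to camera coordinates, as OpenCV has them; the wrist camera has in their place "hand_eye" (4x4, takes a point from camera to tool coordinates, whose origin is the TCP and whose axes are the flange's). Camera axes: x right, y down, z forward; pixel columns grow to the right and rows downward; lengths in m; the calibration is good to about 2 mm. The wrist camera is an equidistant fisheye: a pixel r from the principal point sees the ray r / f radians off the axis. A picture is of the moment at which its call begins: read the wrist's pose just before it.
- env.close_job(): hands the job in; it is judged then, once.
The state is a dict: "time_s": time; "q": joint angles; "qvel": joint speeds; "joint_efforts": joint torques, N m; "position": TCP position; "tool_rot": TCP orientation; "ft_force": force on the tool from outside, world axes, zero at the start; "wrist_torque": the same for the moment, N m; "grip_width": finger opening in m; "gripper_force": force on a finger pad.
Only numpy, scipy, OpenCV 4.12 (cv2) and the standard library are available. Lean on these libraries where they do the work, as an engineer would, in place of code of your own. Each camera call takes 0.05 s, during which the arm holds its last target. There are 200 camera calls.

TASK

Park the bench sealer's folding guard: push its two hinged leaves so that they fold flat against each other and lie flat against the sealer's front face. Then push the catch on the sealer's deck round its full quarter turn, so that its arm reaches over the parked guard and holds it. Leave the jar and the tin beside the guard standing where they are.

Things in the scene. Friction and masses are not known exactly. Their poses are not given: they have to be found in the camera images.
- sealer: Low beige bench sealer, fixed: 250 deep, 400 wide (y -270 to +130), steel deck 115 mm up. On the deck: a jaw up to 160 high from 175 behind the front, a loose 60 mm steel block 40 high about 115 behind it. Origin: on the table under the front face, half-way along the parked guard. x points into the sealer, away from the robot; y left along the front as the robot sees it; z up.
- inner_leaf (a joint): Guard's inner leaf, rad: 0 = flat on the front face (a stop), growing as it swings towards the robot, to 1.4; starts at 0.3 to 0.8. Upright panel 130 long, 8 thick, z 8 to 130 mm, on a vertical hinge at x -7.5, y +65 in the sealer's frame; at 0 it reaches from there to y -65. Friction 0.08 N m: stays where left.
- outer_leaf (a joint): Outer leaf against inner, rad: 0 = folded flat on the inner's robot side (a stop), growing as it opens; starts at 0.7 to 1.5, a V open to the left, outer leaf nearest the robot. Same panel and friction, hinged at the inner leaf's far end. Pushing its robot-side face towards the sealer closes both joints. Both at 0: the pack spans y -65 to +65, its robot-side face at x -23.
- fold_edge (a point): Hinge line between the two leaves, at the top edge (130 mm above the table).
- outer_mid (a point): Middle of the outer leaf's robot-side face, along its length, at the top edge (130 mm above the table).
- free_edge (a point): The outer leaf's free upright edge, at the top (130 mm above the table).
- catch_arm (a joint): Quarter-turn catch, rad: 0 = arm along the deck's front edge, to sealer -y; grows clockwise from above, towards the robot; 1.571 (a stop) = square to the front, reaching over the parked guard. Starts at 0 to 0.35; friction 0.05 N m, stays where left. Steel arm 16 wide, top 144 above the table, short lip under its end, upright black knob 20 in diameter, 24 high on its end.
- catch_pivot (a point): The catch's vertical turning axis, at the top of the arm (144 mm above the table); 30 mm behind the front face, at y -25 in the sealer's frame.
- catch_knob (a point): Centre of the catch's black knob, half-way up (156 mm above the table), 75 mm from the turning axis.
- jar: Loose amber glass jar with a white cap, 64 in diameter, 100 high, standing on the table to the right of the guard. Origin at the centre of its foot.
- tin: Loose steel tin, 72 in diameter, 80 high, standing on the table to the left of the guard. Origin at the centre of its foot.

How it is judged:
By the outcome, as a careful person would: the job done as asked, in the order asked, and still so for the second after the job is handed in, with the robot touching nothing.
It also fails if it takes over 45 s, if anything falls off the work surface, if the arm or the gripper's body presses on something with over 40 N, if the wrist force passes 120 N, or if a joint passes its speed limit or range.

## Working session

There is one attempt and no reset: what is moved stays moved. The work goes in short steps, Python scripts to look and compute and a tool call to move; the robot and the scene stay as the last step left them, time stands still between calls to the robot, and variables do not carry over. Pictures are saved under pics/ and viewed, at most 10 in all, crops included, and the job is handed in when it is done.

Besides the shell and the picture viewer there is one more tool, called after "Request:" as name([rows], argument=value, ...), one row to a line, values as JSON. send_rows: Moves the arm, as the interface text tells. Its arguments: {"type":"object","properties":{"deltas":{"type":"array"},"squeeze":{"type":"number"}},"required":["deltas"]}

```bash
mkdir -p pics; ls; python3 - <<'E'
from rig import telemetry, optics
import cv2,numpy as np
s=telemetry.observe();print(s['time_s'],s['position'],np.round(s['tool_rot'],3),s['grip_width'])
ims=[]
for n in ['scene','top']:
    d=optics.get_image(n);np.savez('%s0.npz'%n,**d)
    cv2.imwrite(f'pics/{n}0.png',d['image'][:,:,::-1]);print(n,d['K'],d['rvec'],d['tvec'])
E
```

```text
pics
0.0 [ 0.16188407 -0.52535766  0.25568708] [[ 0.956  0.294 -0.   ]
 [ 0.294 -0.956  0.002]
 [ 0.    -0.001 -1.   ]] 0.08524946953154407
scene [[590.90932577   0.         316.70096953]
 [  0.         590.90932577 232.55077854]
 [  0.           0.           1.        ]] [ 2.37172789  0.79516975 -0.29482212] [-0.4765736  -0.18789001  1.40016948]
top [[522.6866825    0.         325.8057956 ]
 [  0.         522.6866825  244.54237237]
 [  0.           0.           1.        ]] [ 2.12876512 -2.16324713  0.21791602] [0.02843931 0.61002333 1.09731075]
```

View pics/scene0.png

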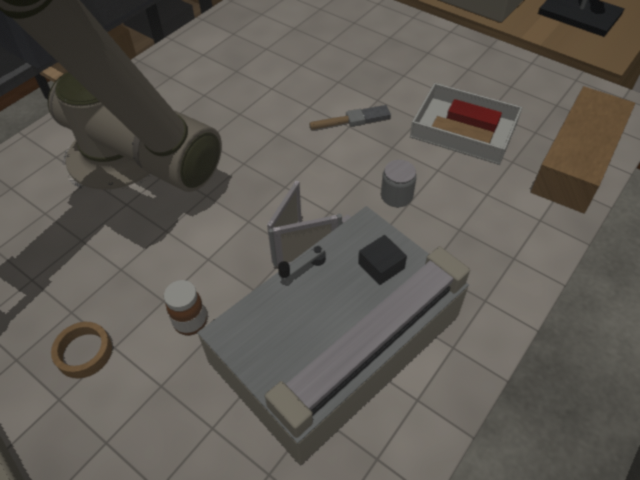

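View pics/top0.png

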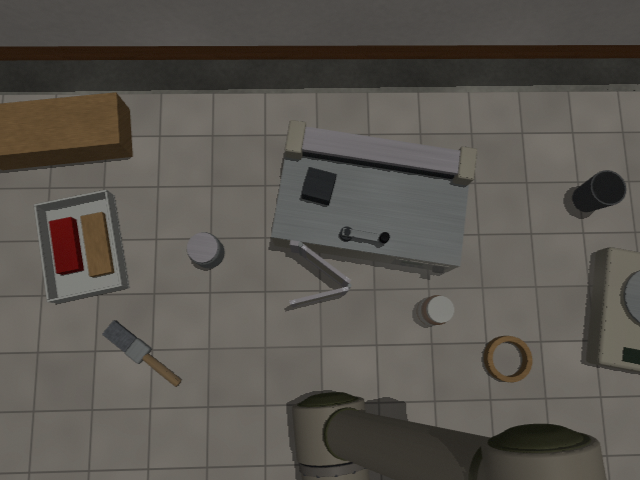

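The top view shows the sealer, with its front edge running from about (272,238) to (457,270). The V guard has its inner hinge near (295,244), fold near (349,286) and free edge near (290,306). The catch pivot is at (345,233), the knob at (384,238), the jar at (440,309) and the tin at (204,249). I'll zoom in for precision.

```bash
cat > h.py <<'E'
import numpy as np,cv2
def pix2w(d,u,v,z):
    R=cv2.Rodrigues(d['rvec'])[0];C=-R.T@d['tvec']
    r=R.T@np.linalg.inv(d['K'])@[u,v,1];return C+r*(z-C[2])/r[2]
def w2pix(d,p): return cv2.projectPoints(np.array(p,float).reshape(-1,3),d['rvec'],d['tvec'],d['K'],None)[0].reshape(-1,2)
E
python3 - <<'E'
from h import *
d=dict(np.load('top0.npz'));im=d['image'][215:335,260:470,::-1]
cv2.imwrite('pics/crop0.png',cv2.resize(np.clip(im*1.6,0,255).astype('uint8'),None,fx=3.8,fy=3.8,interpolation=cv2.INTER_CUBIC))
for n,u,v,z in [('cornL',272,238,.115),('cornR',457,270,.115),('hinge',295,244,.13),('fold',349,286,.13),('free',290,306,.13),('pivot',345,233,.144),('knob',384,238,.168),('jar',440,309,.1),('tin',204,249,.08)]:
    R=cv2.Rodrigues(d['rvec'])[0];zz=d['range_z'][v,u];w=R.T@(np.linalg.inv(d['K'])@[u,v,1]*zz-d['tvec'])
    print(n,pix2w(d,u,v,z).round(4),w.round(3))
E
```

```text
cornL [0.6148 0.1321 0.115 ] [0.616 0.133 0.106]
cornR [ 0.5423 -0.2506  0.115 ] [ 0.556 -0.283  0.   ]
hinge [0.5989 0.0842 0.13  ] [0.602 0.085 0.114]
fold [ 0.5112 -0.0241  0.13  ] [ 0.512 -0.025  0.121]
free [0.473  0.0953 0.13  ] [ 0.48   0.1   -0.003]
pivot [ 0.6178 -0.0177  0.144 ] [ 0.617 -0.017  0.15 ]
knob [ 0.602  -0.0933  0.168 ] [ 0.602 -0.093  0.167]
jar [ 0.4632 -0.2143  0.1   ] [ 0.463 -0.214  0.099]
tin [0.5994 0.2788 0.08  ] [0.6   0.279 0.078]
```

View pics/crop0.png

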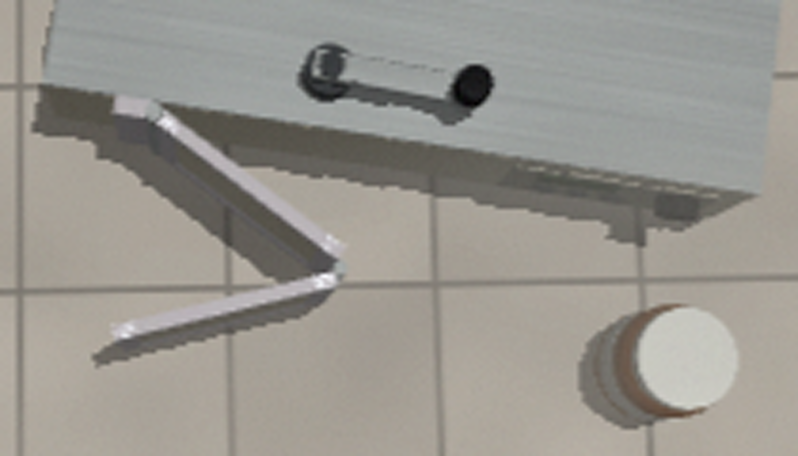

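```bash
python3 - <<'E'
from h import *
from scipy.optimize import least_squares
d=dict(np.load('top0.npz'))
# crop px: known sealer-frame pts
obs=dict(cL=(45,84),cR=(757,193),hinge=(155,113),fold=(341,266),free=(116,331),piv=(330,66),knob=(473,86))
P=lambda k:np.array(obs[k])/3.8+[260,215]
W=lambda k,z:pix2w(d,*P(k),z)[:2]
def model(p):
    o=p[:2];c,s=np.cos(p[2]),np.sin(p[2]);return lambda q:o+np.array([[c,-s],[s,c]])@np.array(q)
def res(p):
    m=model(p);a=p[3]; 
    return np.r_[m([0,.13])-W('cL',.115),m([0,-.27])-W('cR',.115),m([-.0075,.065])-W('hinge',.13),m([.03,-.025])-W('piv',.146),m([.03-.075*np.sin(a),-.025-.075*np.cos(a)])-W('knob',.168)]*1000
r=least_squares(res,[.58,-.0,-.2,.1]);p=r.x;print(p,r.fun.round(1))
m=model(p);c,s=np.cos(p[2]),np.sin(p[2]);inv=lambda w:np.array([[c,s],[-s,c]])@(np.array(w)-p[:2])
f,e=inv(W('fold',.13)),inv(W('free',.13));print('fold',f,W('fold',.13),'free',e,W('free',.13))
print('inner ang',np.arctan2(-(f[0]+.0075),.065-f[1]),np.hypot(*(f-[-.0075,.065])))
print(np.hypot(*(f-e)),'outer dir',e-f, 'pivot',m([.03,-.025]))
for n,u,v,z in [('jar',441,309.5,.1),('tin',204,248,.08)]: print(n,inv(pix2w(d,u,v,z)[:2]))
E
```

```text
[ 0.59449266  0.00766655 -0.1656149   0.06836596] [-0.8  3.4 -1.  -2.9  0.6  0.6  1.3 -0.6 -0.1 -0.6]
fold [-0.07465551 -0.04627401] [ 0.51322997 -0.02566667] free [-0.12642056  0.06656135] [0.48077512 0.0941587 ]
inner ang 0.5429998909830959 0.12996833191926585
0.12414281335639733 outer dir [-0.05176505  0.11283536] pivot [ 0.61996071 -0.02193714]
jar [-0.09361875 -0.24274221]
tin [-0.03770798  0.26866667]
```

Request:
send_rows([
  [[0,0,0,0,0,0.116,-1],[0,0,0,0,0,0.116,-1],[0,0,0,0,0,0.116,-1],[0,0,0,0,0,0.116,-1],[0.02,-0.04,0,0,0,0,-1],[0.02,-0.04,0,0,0,0,-1],[0.02,-0.04,0,0,0,0,-1],[0.02,-0.04,0,0,0,0,-1],[0.02,-0.04,0,0,0,0,-1],[0.01,-0.04,0,0,0,0,-1],[0.01,-0.04,0,0,0,0,-1],[0.01,-0.04,0,0,0,0,-1]],
])

```text
time_s: 1.6
position: [0.343, -0.23, 0.2562]
tool_rot: [[0.986, -0.165, -0.0], [-0.165, -0.986, 0.0], [-0.0, -0.0, -1.0]]
ft_force: [0.7, -0.2, -0.0]
grip_width: -0.0
gripper_force: 0.0
```

```bash
cat >> h.py <<'E'
SP=np.array([0.59449,0.00767,-0.16561]);_c,_s=np.cos(SP[2]),np.sin(SP[2]);RS=np.array([[_c,-_s],[_s,_c]])
inv=lambda w:RS.T@(np.array(w)[:2]-SP[:2])
def st():
    from rig import telemetry
    s=telemetry.observe();R=s['tool_rot'];yaw=np.arctan2(R[1,0],R[0,0])
    print('t',s['time_s'],'sealer xy',inv(s['position']).round(4),'z',round(s['position'][2],4),'yaw err',round(yaw-SP[2],4),'tilt',np.round(R[2],3),'F',np.round(s['ft_force'],1),'w',s['grip_width'],'q',np.round(s['q']));return s
E
python3 -c "from h import *;st()"
```

```text
t 1.6 sealer xy [-0.2088 -0.2758] z 0.2562 yaw err 0.0002 tilt [-0. -0. -1.] F [ 0.7 -0.2 -0. ] w -4.572846591325363e-05 q [-50.   8.  94.   0.  78.  49.]
```

Request:
send_rows([
  [[0.007,-0.04,0,0,0,0,-1],[0.007,-0.04,0,0,0,0,-1],[0.007,-0.041,0,0,0,0,-1],[0.007,-0.041,0,0,0,0,-1],[0.007,-0.041,0,0,0,0,-1],[0.007,-0.041,0,0,0,0,-1],[0.007,-0.041,0,0,0,0,-1],[0,0,0.033,0,0,0,-1],[0,0,0.033,0,0,0,-1],[0,0,0.033,0,0,0,-1],[0,0,0.032,0,0,0,-1],[0,0,0,0,0,0,-1]],
])

```text
time_s: 3.1
position: [0.4369, 0.0419, 0.1239]
tool_rot: [[0.986, -0.165, -0.005], [-0.165, -0.986, 0.001], [-0.005, -0.0, -1.0]]
ft_force: [0.6, 0.2, 1.3]
grip_width: -0.0002
gripper_force: 0.0
```

```bash
python3 -c "from h import *;st()"
```

```text
t 3.1 sealer xy [-0.161   0.0078] z 0.1239 yaw err 0.0003 tilt [-0.005 -0.    -1.   ] F [0.6 0.2 1.3] w -0.00017254202006612972 q [-10.  20. 103.   0.  57.  89.]
```

Request:
send_rows([
  [[0.01,0,0,0,0,0,-1],[0.01,0,0,0,0,0,-1],[0.01,0,0,0,0,0,-1],[0.01,0,0,0,0,0,-1],[0.01,0,0,0,0,0,-1],[0.01,0,0,0,0,0,-1],[0.01,0,0,0,0,0,-1],[0.01,0,0,0,0,0,-1],[0.01,0,0,0,0,0,-1],[0.01,0,0,0,0,0,-1],[0.01,0,0,0,0,0,-1],[0.005,0,0,0,0,0,-1]],
])

```text
time_s: 4.6
position: [0.552, 0.0227, 0.1252]
tool_rot: [[0.986, -0.164, 0.0], [-0.164, -0.986, -0.0], [0.0, 0.0, -1.0]]
ft_force: [-2.1, -2.0, 0.1]
grip_width: -0.0002
gripper_force: 1.0
```

```bash
python3 - <<'E'
from h import *
from rig import optics
st()
d=optics.get_image('scene');np.savez('scene1.npz',**d)
cv2.imwrite('pics/s1.png',cv2.resize(np.clip(d['image'][150:330,170:410,::-1]*1.5,0,255).astype('uint8'),None,fx=3.3,fy=3.3,interpolation=cv2.INTER_CUBIC))
E
```

```text
t 4.6 sealer xy [-0.0444  0.0078] z 0.1252 yaw err 0.0004 tilt [ 0.  0. -1.] F [-2.1 -2.   0.1] w -0.0001795003020053168 q [-10.  29.  85.  -0.  65.  90.]
```

View pics/s1.png

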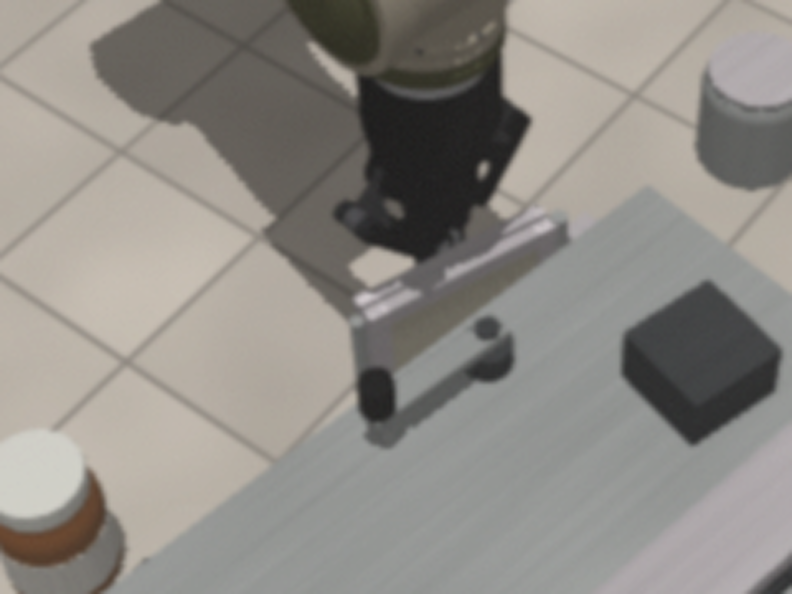

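The leaves are folded together, with the fold at about (360,310) and still a little off the front face. The jar and tin are undisturbed. I'll push on slowly.

Request:
send_rows([
  [[0.003,0,0,0,0,0,-1],[0.003,0,0,0,0,0,-1],[0.002,0,0,0,0,0,-1],[0.002,0,0,0,0,0,-1]],
])

```text
time_s: 5.15
position: [0.5613, 0.0211, 0.1254]
tool_rot: [[0.986, -0.164, -0.0], [-0.164, -0.986, -0.0], [-0.0, 0.0, -1.0]]
ft_force: [-1.1, -1.5, 0.4]
grip_width: 0.0
gripper_force: 0.9
```

```bash
python3 -c "from h import *;st()"
```

```text
t 5.15 sealer xy [-0.0349  0.0078] z 0.1254 yaw err 0.0004 tilt [-0.  0. -1.] F [-1.1 -1.5  0.4] w 4.2126277214372174e-05 q [-10.  30.  84.  -0.  66.  90.]
```

Request:
send_rows([
  [[0.0015,0,0,0,0,0,-1],[0.0015,0,0,0,0,0,-1],[0.001,0,0,0,0,0,-1]],
])

```text
time_s: 5.52
position: [0.5637, 0.0208, 0.1253]
tool_rot: [[0.986, -0.164, -0.004], [-0.164, -0.986, 0.0], [-0.004, 0.0, -1.0]]
ft_force: [-13.2, -0.9, 7.3]
grip_width: -0.0006
gripper_force: 6.3
```

Request:
send_rows([
  [[-0.015,0,0,0,0,0,-1],[-0.025,0,0,0,0,0,-1],[0,0,-0.035,0,0,0,-1],[0,0,-0.035,0,0,0,-1],[0,0,-0.035,0,0,0,-1],[-0.05,0.025,0,0,0,0,-1],[-0.05,0.025,0,0,0,0,-1],[0,0,0,0,0,0,-1]],
])

```text
time_s: 6.52
position: [0.4166, -0.0059, 0.2307]
tool_rot: [[0.986, -0.166, 0.0], [-0.166, -0.986, 0.0], [0.0, -0.0, -1.0]]
ft_force: [0.5, 0.0, 0.5]
grip_width: -0.0
gripper_force: 0.0
```

```bash
python3 - <<'E'
from h import *
from rig import optics
st()
d=optics.get_image('top');np.savez('top1.npz',**d)
cv2.imwrite('pics/t1.png',cv2.resize(np.clip(d['image'][200:340,190:470,::-1]*1.6,0,255).astype('uint8'),None,fx=2.8,fy=2.8,interpolation=cv2.INTER_CUBIC))
E
```

```text
t 6.525 sealer xy [-0.1732 -0.0427] z 0.2307 yaw err -0.0011 tilt [ 0. -0. -1.] F [0.5 0.  0.5] w -1.3477973734778742e-05 q [-17.  10.  96.   0.  74.  82.]
```

View pics/t1.png

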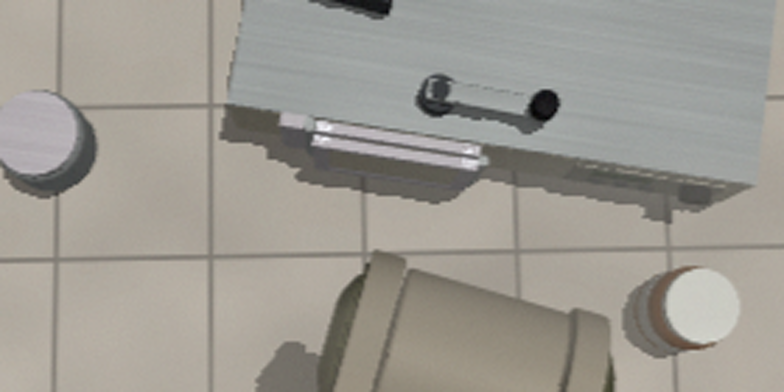

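The pack lies flat on the front face, running from (313,130) to (485,160). The knob is at (544,104), and the jar and tin are unmoved. Next I'll go behind the knob.

Request:
send_rows([
  [[0.0327,0.0082,0,0,0,0,-1],[0.0327,0.0082,0,0,0,0,-1],[0.0327,0.0082,0,0,0,0,-1],[0.0327,0.0082,0,0,0,0,-1],[0.0327,0.0082,0,0,0,0,-1],[0.0327,0.0082,0,0,0,0,-1],[0.0327,0.0082,0,0,0,0,-1],[0,0,0,0,0,0,-1],[0,0,0.018,0,0,0,-1],[0,0,0.018,0,0,0,-1],[0,0,0.017,0,0,0,-1],[0,0,0,0,0,0,-1]],
])

```text
time_s: 8.07
position: [0.635, -0.0993, 0.1762]
tool_rot: [[0.986, -0.164, -0.002], [-0.164, -0.986, 0.001], [-0.002, -0.001, -1.0]]
ft_force: [-0.6, 0.2, 1.0]
grip_width: -0.0003
gripper_force: 0.0
```

```bash
python3 - <<'E'
from h import *
s=st();p=inv(s['position'])
# path: fist centre lags the knob along the arc, in sealer frame; offsets rect+disc along -tangent
pts=[]
for a in np.linspace(.07,1.571,16):
    k=np.array([.03-.075*np.sin(a),-.025-.075*np.cos(a)])
    t=np.array([-np.cos(a),np.sin(a)])
    # centre on circle-ish tangent behind the knob at contact distance
    L=np.linspace(0,.05,2001)
    C=k[None]-L[:,None]*t
    g=np.maximum(np.abs(k-C)-[.011,.0145],0);dist=np.hypot(*g.T)
    pts.append(C[np.argmax(dist>=.010)])
pts=np.array(pts);prev=p
for c in pts: print(c.round(4),'d',((c-prev)*[1,-1]).round(4));prev=c
E
```

```text
t 8.075 sealer xy [ 0.0576 -0.0989] z 0.1762 yaw err 0.001 tilt [-0.002 -0.001 -1.   ] F [-0.6  0.2  1. ] w -0.0002636997789647242 q [-19.  35.  66.   0.  80.  80.]
[ 0.0458 -0.1013] d [-0.0118  0.0024]
[ 0.0383 -0.1025] d [-0.0075  0.0012]
[ 0.031  -0.1031] d [-0.0073  0.0006]
[ 0.0239 -0.1031] d [-0.0071 -0.    ]
[ 0.017  -0.1025] d [-0.0069 -0.0005]
[ 0.0105 -0.1016] d [-0.0065 -0.0009]
[ 0.0042 -0.1003] d [-0.0063 -0.0013]
[-0.0024 -0.0981] d [-0.0066 -0.0022]
[-0.0092 -0.0949] d [-0.0068 -0.0032]
[-0.016  -0.0906] d [-0.0068 -0.0043]
[-0.0226 -0.0852] d [-0.0066 -0.0054]
[-0.0287 -0.0787] d [-0.0062 -0.0065]
[-0.0341 -0.0717] d [-0.0054 -0.0071]
[-0.0385 -0.0644] d [-0.0045 -0.0073]
[-0.0422 -0.057 ] d [-0.0036 -0.0074]
[-0.045  -0.0495] d [-0.0028 -0.0075]
```

Request:
send_rows([
  [[-0.012,0.002,0,0,0,0,-1],[-0.0075,0.0012,0,0,0,0,-1],[-0.0073,0.0006,0,0,0,0,-1],[-0.0071,0,0,0,0,0,-1],[-0.0069,-0.0005,0,0,0,0,-1],[-0.0065,-0.0009,0,0,0,0,-1],[-0.0063,-0.0013,0,0,0,0,-1],[-0.0066,-0.0022,0,0,0,0,-1],[-0.0068,-0.0032,0,0,0,0,-1],[0,0,0,0,0,0,-1]],
])

```text
time_s: 9.32
position: [0.5693, -0.0844, 0.1774]
tool_rot: [[0.986, -0.164, -0.001], [-0.164, -0.986, 0.0], [-0.001, -0.0, -1.0]]
ft_force: [-0.4, 0.2, -0.3]
grip_width: 0.0002
gripper_force: 0.0
```

```bash
python3 - <<'E'
from h import *
from rig import optics
st()
d=optics.get_image('scene')
cv2.imwrite('pics/s2.png',cv2.resize(np.clip(d['image'][150:330,170:410,::-1]*1.5,0,255).astype('uint8'),None,fx=3.3,fy=3.3,interpolation=cv2.INTER_CUBIC))
E
```

```text
t 9.325 sealer xy [-0.0096 -0.095 ] z 0.1774 yaw err 0.0008 tilt [-0.001 -0.    -1.   ] F [-0.4  0.2 -0.3] w 0.0001520506712861362 q [-20.  28.  77.  -0.  74.  79.]
```

View pics/s2.png

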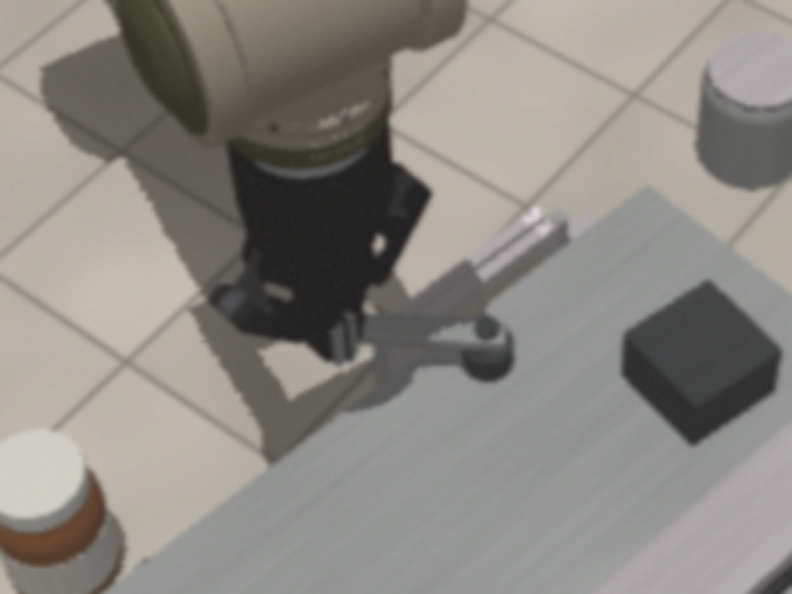

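The catch has turned about halfway: the arm runs from (490,330) to about (360,330), with the fist at (340,340) behind the knob. I'll follow the rest of the arc.

Request:
send_rows([
  [[-0.0065,-0.0043,0,0,0,0,-1],[-0.0066,-0.0054,0,0,0,0,-1],[-0.0062,-0.0065,0,0,0,0,-1],[-0.0054,-0.0071,0,0,0,0,-1],[-0.0045,-0.0073,0,0,0,0,-1],[-0.0036,-0.0074,0,0,0,0,-1],[-0.0028,-0.0055,0,0,0,0,-1],[0,0,0,0,0,0,-1]],
])

```text
time_s: 10.38
position: [0.5417, -0.0355, 0.1773]
tool_rot: [[0.986, -0.164, -0.0], [-0.164, -0.986, 0.0], [-0.0, -0.0, -1.0]]
ft_force: [1.1, 0.8, 0.9]
grip_width: 0.0003
gripper_force: 0.0
```

Request:
send_rows([
  [[0,-0.0015,0,0,0,0,-1],[0,-0.0015,0,0,0,0,-1],[0,0,0,0,0,0,-1]],
])

```text
time_s: 10.75
position: [0.5424, -0.0331, 0.1773]
tool_rot: [[0.986, -0.165, -0.0], [-0.165, -0.986, 0.0], [-0.0, -0.0, -1.0]]
ft_force: [-0.2, -0.8, 0.3]
grip_width: 0.0001
gripper_force: 0.1
```

```bash
python3 -c "from h import *;st()"
```

```text
t 10.75 sealer xy [-0.0447 -0.0488] z 0.1773 yaw err 0.0003 tilt [-0. -0. -1.] F [-0.2 -0.8  0.3] w 0.00013554232154506623 q [-16.  25.  83.   0.  72.  83.]
```

Not at the stop yet.

Request:
send_rows([
  [[0,-0.0015,0,0,0,0,-1],[0,-0.0015,0,0,0,0,-1],[0,0,0,0,0,0,-1]],
])

```text
time_s: 11.12
position: [0.5426, -0.0316, 0.1773]
tool_rot: [[0.986, -0.165, -0.001], [-0.165, -0.986, -0.003], [-0.0, 0.003, -1.0]]
ft_force: [-2.2, -8.7, -0.7]
grip_width: -0.0001
gripper_force: 4.7
```

Request:
send_rows([
  [[0,-0.001,0,0,0,0,-1],[0,-0.001,0,0,0,0,-1],[0,0,0,0,0,0,-1]],
])

```text
time_s: 11.5
position: [0.5427, -0.0311, 0.1774]
tool_rot: [[0.986, -0.165, -0.002], [-0.165, -0.986, -0.006], [-0.001, 0.006, -1.0]]
ft_force: [-5.8, -17.4, 0.4]
grip_width: -0.0003
gripper_force: 8.9
```

Firm on the stop. I'll back away to sealer -y, rise, retreat and check.

Request:
send_rows([
  [[0,0.01,0,0,0,0,-1],[0,0.02,0,0,0,0,-1],[0,0,-0.03,0,0,0,-1],[0,0,-0.03,0,0,0,-1],[-0.05,0,0,0,0,0,-1],[-0.05,0,0,0,0,0,-1],[-0.05,0,0,0,0,0,-1],[0,0,0,0,0,0,-1]],
])

```text
time_s: 12.5
position: [0.3878, -0.0327, 0.2376]
tool_rot: [[0.986, -0.165, -0.0], [-0.165, -0.986, 0.0], [-0.0, -0.0, -1.0]]
ft_force: [0.1, -0.9, 0.9]
grip_width: 0.0002
gripper_force: 0.0
```

```bash
python3 - <<'E'
from h import *
from rig import optics
st()
d=optics.get_image('top')
cv2.imwrite('pics/t2.png',cv2.resize(np.clip(d['image'][200:340,190:470,::-1]*1.6,0,255).astype('uint8'),None,fx=2.8,fy=2.8,interpolation=cv2.INTER_CUBIC))
E
```

```text
t 12.5 sealer xy [-0.1972 -0.0739] z 0.2376 yaw err -0.0002 tilt [-0. -0. -1.] F [ 0.1 -0.9  0.9] w 0.00017405381497508822 q [-22.   7.  99.   0.  74.  77.]
```

View pics/t2.png

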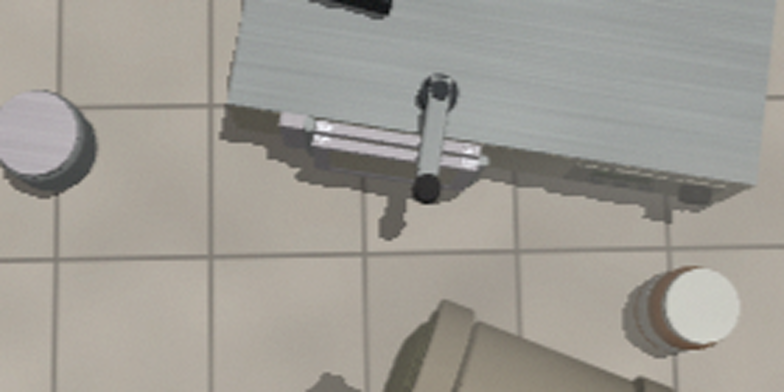

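The catch arm runs square from its pivot at (438,90) to the knob at (427,188), over the flat guard. The jar and tin are where they were.

```bash
python3 -c "
from rig import env
print(env.close_job())"
```

```text
the job is handed in; nothing more can be done
None
```

The guard is folded flat against the sealer's front face, the catch is turned fully to its stop over it, the jar and tin were not moved, and the job is handed in at about 12.5 s.

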